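# Clamp a glued-up drawer rail in the bench clamp

## Robot

A 6-joint arm with a two-finger parallel gripper is mounted at the origin on the work surface. World frame = base frame: x ahead of the robot, y to its left, z up, the work surface at z = 0. Lengths are in mm, angles in rad, forces in N, time in s.
With the tool pointing down it reaches from about 325 to 900 mm from the base axis. Payload 3.5 kg.
Tool frame: the origin (TCP) lies at the very end of the fingers, on their centre line; the grasp point (between the pads) lies 19 mm behind it; z points along the fingers, y is the direction in which the jaws open and shut (so a half turn about z gives the same grasp; the last joint's range is limited). The gripper opens to 85 mm and grips with 20 to 120 N. Pads are 22 mm wide; open, the fingers measure 114 mm over their backs; the gripper's body (76 mm by 85 mm) begins 54 mm behind the grasp point. The pads swing forward as they close: fully open they stand 13 mm farther back than shut.
Start: joints at [1.137, 0.276, -0.026, 1.268, 0, 1.467], TCP at [203.006, 591.109, 231.313] pointing down, gripper open.
Joint ranges: [-3.12, 3.12], [-0.85, 1.88], [-1.08, 1.24], [-1.95, 2.15], [-1.57, 1.53], [-3.14, 3.14]. Speed limits (rad/s): [2.57, 2.57, 3.14, 3.14, 3.14, 3.14].

## Interface

Orientations are given as [roll, pitch, yaw] about the fixed x, y, z axes, in that order (R = Rz(yaw) Ry(pitch) Rx(roll)).
In Python, from station import env gives the robot as it stands.
- The arm moves only by the tool carry_out, never from a script. Its argument "moves" is a list of rows, each a list of 7 numbers: the closure in counts, from 0 (fully open) to 255 (shut), then the shift along the world's x, y, z in mm, then the turn, a rotation vector about the world's x, y, z in degrees. In form: [[jaw, dx, dy, dz, wx, wy, wz], ...]. A call has exactly 5 rows; each row shifts and turns the commanded pose from where the row before left it; what a row does not reach is not made up. A row lasts 1/12 s, in which the tool goes at most 41.7 mm and 7.16 degrees, less where a joint would pass 70% of its speed; a pose out of reach is approached as far as the arm can. A call with a gripper value outside its range is refused whole. The fingers move at their own pace and stop on an object; the grip force is fixed at half the most. Time passes only in rows, so rows that do not move let the fingers close, or fill a call up. It gives the time, the measured TCP pose, the force and the opening at its end, in the units of the state.
- env.observe(): the state, without advancing time (a new reading comes with each control period).
- env.capture(name): name is "side" or "top"; returns the picture (420x560x3 uint8, red, green, blue); there is no depth.
- env.camera_params(name): a dict with "fx", "fy", "cx", "cy" (pixels), "k1" (the pictures are not rectified: a ray, as slopes to the right and down, at radius r is drawn at 1 + k1 r^2 times it, then the intrinsics apply), "extrinsics" (4x4, takes a point from world to camera coordinates). Camera axes: x right, y down, z forward; pixel columns grow to the right and rows downward; lengths in mm; the calibration is good to about 2 mm. A picture is of the moment at which its call begins. camera_params takes no time and is no camera call.
- env.hand_in(): hands the job in, once; it reports no verdict.
The state is a dict: "t": time; "joint_positions": joint angles; "joint_vel": joint speeds; "tau": joint torques, N m; "position": TCP position; "orientation": TCP orientation; "contact_force": force on the tool from outside, world axes, zero at the start; "ft_torque": the same for the moment, N m; "gripper_width": finger opening in mm.
Only numpy, scipy, OpenCV 4.12 (cv2) and the standard library are available. Lean on these libraries where they do the work, as an engineer would, in place of code of your own. Each camera call takes 0.05 s, during which the arm holds its last target. There are 200 camera calls.

## Task

Slide the two-strip drawer rail into the mouth of the bench clamp, lying flat along its bed, centred and with its end against the spine, and let go of it. Then wind the crank clockwise by its knob until the pad meets the rail and snug it by feel: the crank about half as heavy again as when running free, never so hard that the glue line is crushed. Let go of the clamp, and leave the offcut, the tape measure and the mug where they are.

Things in the scene. Friction and masses are not known exactly. Their poses are not given: they have to be found in the camera images.
- clamp_axis (a point): Bench clamp: grey cast C-frame on the bench, 150 mm tall, vertical steel screw, crank on top, round pad below. This point is on the screw's axis, 45 mm above the bench; its own x points from the open mouth to the upright spine, z up. The bed under the pad is a block 36 mm wide, from x = -78 to +28 mm; its top is level with this point give or take 4 mm (packed differently each time).
- clamp_stop (a point): Middle of the spine's flat face towards the mouth (28 mm from the screw axis, 55 mm above the bench): the stop for the rail's end. Axes as clamp_axis. The clamp's upper arm and boss span 114 to 150 mm above the bench and reach 20 mm in front of the screw axis, towards the mouth. The foot is 200 x 110 mm, 14 mm high.
- board_center (a point): The work: a glued-up drawer rail, two oak strips in one rigid bar 170 x 44 x 20 mm, about 0.15 kg, lying flat on the bench at the start. Point at its middle, half-way up; x along its length, z up; both ends alike. Seated with its end against the spine, its middle is 57 mm from the screw axis towards the mouth and its last 64 mm stick out beyond the bed, free to be held by the sides.
- knob_center (a point): Black upright knob, 22 mm across, 50 mm tall, spinning freely on the end of the crank. Point at its middle, half-way up; 60 mm from the screw axis and about 221 mm above the bench at the start. The flat crank arm (18 mm wide) passes under the knob; its top is 27 mm below this point.
- crank (a joint): Crank angle, rad, growing clockwise from above; 0 with the knob on the spine side. Clockwise lowers screw, crank and knob 3 mm per rad; it stays where left. Free it takes about 6 N at the knob; then 1 N more per 20 N of clamping force, which grows about 60 N per rad. Snug: about 65 N (35 to 100), the knob 3.3 N heavier than free. 130 N crushes the glue line.
- pad: The clamp's round steel pad, 32 mm across, 12 mm thick, under the screw. The origin given is not at its face (it lies well below it). At the start the pad stands some 5 to 20 mm above where the top of the seated rail will be; the exact gap is to be found by feel.
- board: The rail of board_center; origin in the middle of its underside.
- offcut: Bystander, to be left alone: square offcut of pale wood, 75 x 60 x 30 mm, lying on the bench where the rail might have been; not to be clamped.
- tape: Bystander, to be left alone: tape measure, 70 x 36 x 66 mm.
- mug: Bystander, to be left alone: white mug, 76 mm across, 85 mm tall.

How it is judged:
By the outcome, as a careful person would: the job done as asked, in the order asked, and still so for the second after the job is handed in, with the robot touching nothing.
It also fails if it takes over 72 s, if anything falls off the work surface, if the arm or the gripper's body presses on something with over 40 N, if the wrist force passes 120 N, or if a joint passes its speed limit or range.

## Working session

There is one attempt and no reset: what is moved stays moved. The work goes in short steps, Python scripts to look and compute and a tool call to move; the robot and the scene stay as the last step left them, time stands still between calls to the robot, and variables do not carry over. Pictures are saved under pics/ and viewed, about 8 in all and at most 12, crops included, and the job is handed in when it is done.

Besides the shell and the picture viewer there is one more tool, called in YAML: its name, and indented under it one key for each argument. carry_out: Moves the arm, as the interface text tells. Its arguments: {"type":"object","properties":{"moves":{"type":"array"}},"required":["moves"]}

```bash
mkdir -p pics; ls
cat > h.py <<'E'
import numpy as np, cv2
from station import env
def shot(cam,fn):
    im=env.capture(cam); cv2.imwrite('pics/'+fn,im[:,:,::-1]); return im
def ray(cam,u,v):
    p=env.camera_params(cam); E=np.array(p['extrinsics'])
    d=np.array([(u-p['cx'])/p['fx'],(v-p['cy'])/p['fy']]); s=d.copy()
    for _ in range(20): s=d/(1+p['k1']*(s@s))
    R=E[:3,:3]; return -R.T@E[:3,3], R.T@np.array([s[0],s[1],1])
def onz(cam,u,v,z):
    o,d=ray(cam,u,v); return o+d*(z-o[2])/d[2]
def two(a,b):
    (o1,d1),(o2,d2)=ray('top',*a),ray('side',*b)
    t=np.linalg.lstsq(np.c_[d1,-d2],o2-o1,rcond=None)[0]
    p,q=o1+t[0]*d1,o2+t[1]*d2; return (p+q)/2,np.linalg.norm(p-q)
def proj(cam,P):
    p=env.camera_params(cam); E=np.array(p['extrinsics']); c=E[:3,:3]@np.array(P,float)+E[:3,3]
    s=c[:2]/c[2]; s=s*(1+p['k1']*(s@s)); return s[0]*p['fx']+p['cx'],s[1]*p['fy']+p['cy']
E
python3 - <<'E'
from h import *
np.set_printoptions(precision=2,suppress=True)
a=shot('top','t0.png');b=shot('side','s0.png')
for c in('top','side'):
    p=env.camera_params(c);print(p['fx'],p['k1'],ray(c,p['cx'],p['cy']))
print(env.observe())
E
```

```text
pics
425.0744353667087 0.023627879639055698 (array([ 513.69,  -16.54, 1243.45]), array([ 0.03,  0.01, -1.  ]))
473.77892654347266 -0.0788859208969747 (array([ 406.79, -974.34,  837.11]), array([ 0.12,  0.81, -0.57]))
{'t': 0.1, 'joint_positions': array([ 1.14,  0.28, -0.03,  1.27,  0.  ,  1.47]), 'joint_vel': array([ 0., -0.,  0.,  0.,  0., -0.]), 'tau': array([  0.  , -44.67,  29.61,   0.01,  -0.  ,  -0.  ]), 'position': array([202.7 , 590.48, 230.28]), 'orientation': array([-3.14, -0.  ,  2.81]), 'contact_force': array([-0.91, -0.78, -0.4 ]), 'ft_torque': array([-0.  , -0.01,  0.01]), 'gripper_width': 85.14263737043282}
```

View pics/t0.png

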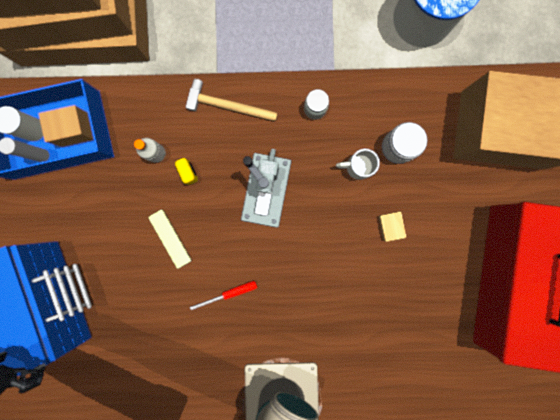

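View pics/s0.png

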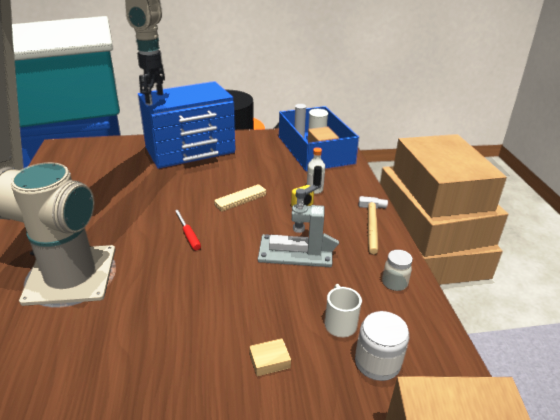

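The top view shows the rail near (169,239), the clamp foot from (242,155) to (291,225) with its mouth towards the robot, and the knob near (249,162). The offcut is at (393,227), the tape at (186,171) and the mug at (364,164). Next I'll measure the rail, the foot and the knob.

```bash
cat > m.py <<'E'
from h import *
np.set_printoptions(precision=1,suppress=True)
a=cv2.imread('pics/t0.png');b=cv2.imread('pics/s0.png')
def rect(im,cam,z,roi,lo,hi):
    x0,y0,x1,y1=roi; hsv=cv2.cvtColor(im,cv2.COLOR_BGR2HSV)
    m=np.zeros(im.shape[:2],np.uint8); m[y0:y1,x0:x1]=cv2.inRange(hsv,lo,hi)[y0:y1,x0:x1]
    c=max(cv2.findContours(m,0,cv2.CHAIN_APPROX_NONE)[0],key=cv2.contourArea).reshape(-1,2)
    P=np.array([onz(cam,u,v,z)[:2] for u,v in c],np.float32); r=cv2.minAreaRect(P)
    B=cv2.boxPoints(r); e=max([(B[1]-B[0]),(B[2]-B[1])],key=np.linalg.norm)
    return np.array(r[0]),np.array(r[1]),np.degrees(np.arctan2(e[1],e[0])),cv2.contourArea(c)
print('rail top',rect(a,'top',20,(140,200,200,275),(15,30,150),(40,150,255)))
print('rail side',rect(b,'side',20,(205,175,275,215),(15,30,120),(40,190,255)))
print('foot',rect(a,'top',14,(235,145,300,232),(0,0,60),(179,60,255)))
print('foot wide',rect(a,'top',14,(235,145,300,232),(80,5,60),(120,80,255)))
t=cv2.resize(a[140:235,230:305],None,fx=6,fy=6,interpolation=cv2.INTER_CUBIC)
s=cv2.resize(b[170:270,250:345],None,fx=5.6,fy=5.6,interpolation=cv2.INTER_CUBIC)[:560]
o=np.zeros((570,982,3),np.uint8);o[:570,:450]=t;o[:560,450:982]=s
o=cv2.resize(o,None,fx=.8,fy=.8);cv2.imwrite('pics/z0.png',o)
E
python3 m.py
```

```text
rail top (array([468.5, 310.3]), array([174.4,  49.4]), np.float32(28.474646), 968.0)
rail side (array([470.6, 295.7]), array([183.1,  71. ]), np.float32(28.36581), 608.0)
foot (array([614.3,  38.7]), array([135. , 221.4]), np.float32(-12.064788), 2638.0)
foot wide (array([612.7,  29.2]), array([114. , 218.5]), np.float32(-10.923828), 2376.5)
```

View pics/z0.png

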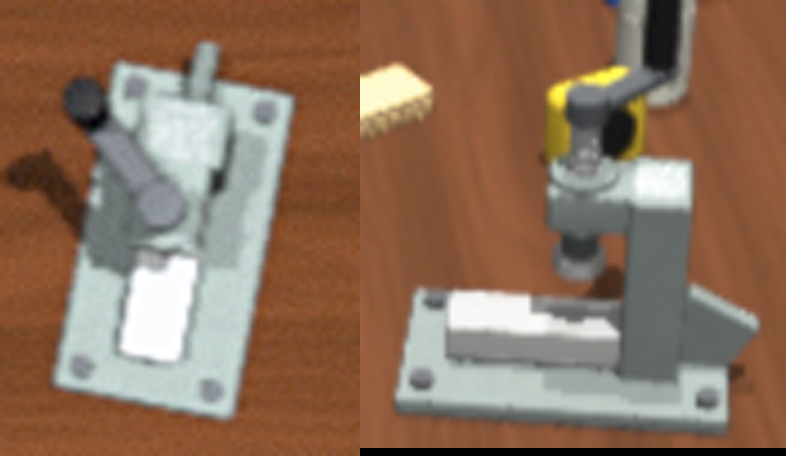

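The crop shows the foot corners at (117,62), (293,96), (233,416) and (54,386), the bed's front edge from (119,357) to (183,364), the hub at (162,203) and the knob's top at about (86,93). In the side half, the knob is the black bar at (660,50). Next I'll convert these to poses.

```bash
cat > c.py <<'E'
from h import *
np.set_printoptions(precision=1,suppress=True)
T=lambda x,y:((x+.5)/4.8-.5+230,(y+.5)/4.8-.5+140)
S=lambda x,y:((x-360+.5)/4.48-.5+250,(y+.5)/4.48-.5+170)
C=np.array([onz('top',*T(*p),14)[:2] for p in [(117,62),(293,96),(233,416),(54,386)]])
print('foot',C,C.mean(0)); 
ax=(C[0]+C[1]-C[2]-C[3]); print('len',np.linalg.norm(ax)/2,'w',np.linalg.norm(C[0]-C[1]),'yaw',np.degrees(np.arctan2(ax[1],ax[0])))
l=C[0]-C[3];r=C[1]-C[2];print([np.degrees(np.arctan2(q[1],q[0])) for q in(l,r)])
for z in(41,45,49):
    p=[onz('top',*T(*q),z)[:2] for q in[(119,357),(183,364),(197,256)]];print('bed',z,p,np.mean(p[:2],0))
print('hub at z190,200,210',[onz('top',*T(162,203),z) for z in(190,200,210)])
print('knob top z246',onz('top',*T(86,93),246))
C2=[onz('side',*S(*p),14)[:2] for p in[(396,403),(727,422),(412,290)]];print('side foot corners',C2)
print('side bed front corner near top,',[onz('side',*S(446,326),z) for z in(41,45,49)])
print('knob two',two(T(86,93),S(660,8)))
E
python3 c.py
```

```text
foot [[711.1  60.9]
 [687.6 -45. ]
 [495.3  -3.8]
 [516.1 103.6]] [602.5  28.9]
len 198.1049048081404 w 108.46227642756192 yaw -12.209050155177614
[np.float64(-12.33627262857799), np.float64(-12.079955019787677)]
bed 41 [array([532.2,  62.2]), array([527.1,  24.6]), array([590.6,  14.8])] [529.6  43.4]
bed 45 [array([532.1,  62. ]), array([527. ,  24.5]), array([590.3,  14.7])] [529.6  43.2]
bed 49 [array([532.1,  61.7]), array([527. ,  24.3]), array([590.1,  14.6])] [529.5  43. ]
hub at z190,200,210 [array([609. ,  28.3, 190. ]), array([608.1,  27.9, 200. ]), array([607.2,  27.5, 210. ])]
knob top z246 [659.   61.9 246. ]
side foot corners [array([494.9,  -9.7]), array([688. , -48.8]), array([515.9,  99.8])]
side bed front corner near top, [array([529. ,  26.6,  41. ]), array([528.4,  21.6,  45. ]), array([527.8,  16.6,  49. ])]
knob two (array([658.2,  63.3, 233.5]), np.float64(5.1037143294668885))
```

The clamp axis comes out at about (606.5, 26.5) with yaw −12.2°, and the crank angle at about −0.8 rad. The rail is centred at about (468, 313), yaw 28.5°. I'll grip it 38 mm from its middle, near its outer end, at (435, 295) with tool yaw 208.5°.

carry_out:
  moves:
    - [0, 23.2, -29.6, -13, 0, 0, 4.75]
    - [0, 23.2, -29.6, -13, 0, 0, 4.75]
    - [0, 23.2, -29.6, -13, 0, 0, 4.75]
    - [0, 23.2, -29.6, -13, 0, 0, 4.75]
    - [0, 23.2, -29.6, -13, 0, 0, 4.75]

```text
t: 0.52
position: [319.8, 442.2, 166.4]
orientation: [3.141, 0.001, -3.053]
contact_force: [0.5, 0.7, -0.3]
gripper_width: 85.0
```

carry_out:
  moves:
    - [0, 23.2, -29.6, -13, 0, 0, 4.75]
    - [0, 23.2, -29.6, -13, 0, 0, 4.75]
    - [0, 23.2, -29.6, -13, 0, 0, 4.75]
    - [0, 23.2, -29.6, -13, 0, 0, 4.75]
    - [0, 23.2, -29.6, -13, 0, 0, 4.75]

```text
t: 0.93
position: [435.5, 293.4, 100.5]
orientation: [3.141, -0.0, -2.639]
contact_force: [0.8, 0.5, 0.2]
gripper_width: 85.3
```

carry_out:
  moves:
    - [0, 0, 0, -10, 0, 0, 0]
    - [0, 0, 0, -10, 0, 0, 0]
    - [0, 0, 0, -10, 0, 0, 0]
    - [0, 0, 0, 0, 0, 0, 0]
    - [0, 0, 0, 0, 0, 0, 0]

```text
t: 1.35
position: [433.5, 295.8, 70.5]
orientation: [3.141, -0.002, -2.642]
contact_force: [0.0, 0.1, -0.0]
gripper_width: 85.4
```

Run:
```python
from h import *
np.set_printoptions(precision=2,suppress=True)
a=shot('top','t1.png');b=shot('side','s1.png');print(env.observe())
o=np.hstack([cv2.resize(cv2.imread('pics/t1.png')[190:290,120:220],None,fx=4,fy=4),cv2.resize(cv2.imread('pics/s1.png')[125:225,190:290],None,fx=4,fy=4)]);cv2.imwrite('pics/z1.png',o)
```

```text
{'t': 1.45, 'joint_positions': array([ 0.48,  0.24, -0.44,  0.89,  0.  , -0.02]), 'joint_vel': array([-0.  , -0.01,  0.01,  0.  , -0.  , -0.  ]), 'tau': array([ -0.14, -37.13,  24.04,   0.04,  -0.01,   0.  ]), 'position': array([434.63, 296.26,  71.71]), 'orientation': array([ 3.14,  0.  , -2.64]), 'contact_force': array([ 0.69,  0.26, -0.3 ]), 'ft_torque': array([0.03, 0.03, 0.01]), 'gripper_width': 85.1409300350533}
```

View pics/z1.png

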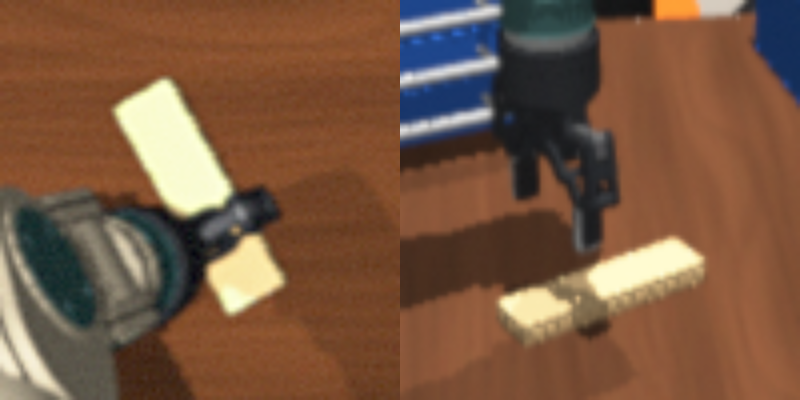

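The jaws hang square across the rail's near part, at about (240,220) in the left half and (590,240) in the right half. Next I descend and grip.

carry_out:
  moves:
    - [0, 0, 0, -20, 0, 0, 0]
    - [0, 0, 0, -20, 0, 0, 0]
    - [0, 0, 0, -18, 0, 0, 0]
    - [0, 0, 0, -11, 0, 0, 0]
    - [0, 0, 0, 0, 0, 0, 0]

```text
t: 1.87
position: [433.1, 294.8, 0.6]
orientation: [3.141, -0.004, -2.642]
contact_force: [-0.1, 0.7, 0.3]
gripper_width: 85.7
```

carry_out:
  moves:
    - [150, 0, 0, 0, 0, 0, 0]
    - [150, 0, 0, 0, 0, 0, 0]
    - [200, 0, 0, 0, 0, 0, 0]
    - [200, 0, 0, 0, 0, 0, 0]
    - [200, 0, 0, 0, 0, 0, 0]

```text
t: 2.28
position: [436.6, 295.9, 4.0]
orientation: [-3.141, 0.003, -2.643]
contact_force: [-0.2, -0.2, 5.1]
gripper_width: 42.5
```

carry_out:
  moves:
    - [200, 0, 0, 0, 0, 0, 0]
    - [200, 0, 0, 0, 0, 0, 0]
    - [200, 0, 0, 0, 0, 0, 0]
    - [200, 0, 0, 0, 0, 0, 0]
    - [200, 0, 0, 0, 0, 0, 0]

```text
t: 2.7
position: [436.6, 295.9, 3.9]
orientation: [-3.141, 0.003, -2.643]
contact_force: [-1.2, -0.6, 6.0]
gripper_width: 42.4
```

carry_out:
  moves:
    - [200, 0, 0, 15, 0, 0, 0]
    - [200, 0, 0, 20, 0, 0, 0]
    - [200, 0, 0, 20, 0, 0, 0]
    - [200, 0, 0, 20, 0, 0, 0]
    - [200, 0, 0, 5, 0, 0, 0]

```text
t: 3.12
position: [436.9, 296.1, 85.4]
orientation: [-3.142, 0.005, -2.643]
contact_force: [1.0, 0.8, -1.3]
gripper_width: 42.2
```

carry_out:
  moves:
    - [200, 0.6, -15, 0, 0, 0, -2.5]
    - [200, 0.6, -23.4, 0, 0, 0, -4.1]
    - [200, 0.6, -25, 0, 0, 0, -4.5]
    - [200, 0.6, -25, 0, 0, 0, -4.5]
    - [200, 0.6, -25, 0, 0, 0, -4.5]

```text
t: 3.53
position: [437.1, 180.6, 81.4]
orientation: [-3.141, -0.001, -2.997]
contact_force: [0.0, -1.1, -1.4]
gripper_width: 42.5
```

carry_out:
  moves:
    - [200, 0.6, -25, 0, 0, 0, -4.5]
    - [200, 0.6, -25, 0, 0, 0, -4.5]
    - [200, 0.6, -25, 0, 0, 0, -4.5]
    - [200, 0.6, -25, 0, 0, 0, -4.5]
    - [200, 0.6, -20.6, 0, 0, 0, -2.7]

```text
t: 3.95
position: [440.0, 59.6, 81.5]
orientation: [-3.141, -0.001, 2.924]
contact_force: [-0.4, -0.1, -1.1]
gripper_width: 42.5
```

carry_out:
  moves:
    - [200, 0, 0, 0, 0, 0, 0]
    - [200, 0, 0, 0, 0, 0, 0]
    - [200, 0, 0, 0, 0, 0, 0]
    - [200, 0, 0, 0, 0, 0, 0]
    - [200, 0, 0, 0, 0, 0, 0]

```text
t: 4.37
position: [440.8, 61.9, 82.1]
orientation: [3.141, -0.0, 2.929]
contact_force: [0.6, 0.7, -1.8]
gripper_width: 42.5
```

Run:
```python
from h import *
np.set_printoptions(precision=2,suppress=True)
o=[env.observe()]
a=shot('top','t2.png');o.append(env.observe());b=shot('side','s2.png');o.append(env.observe())
for x in o: print(x['position'],x['orientation'],x['contact_force'],x['gripper_width'])
o=np.hstack([cv2.resize(cv2.imread('pics/t2.png')[145:245,210:310],None,fx=4,fy=4),cv2.resize(cv2.imread('pics/s2.png')[180:280,240:340],None,fx=4,fy=4)]);cv2.imwrite('pics/z2.png',o)
```

```text
[440.78  61.86  82.1 ] [ 3.14 -0.    2.93] [ 0.55  0.7  -1.79] 42.54888933143573
[440.86  61.87  82.18] [ 3.14 -0.    2.93] [ 0.29 -0.43 -1.77] 42.16592218329205
[440.93  61.78  82.23] [ 3.14 -0.    2.93] [-0.06  0.63 -1.83] 42.675723134135616
```

View pics/z2.png

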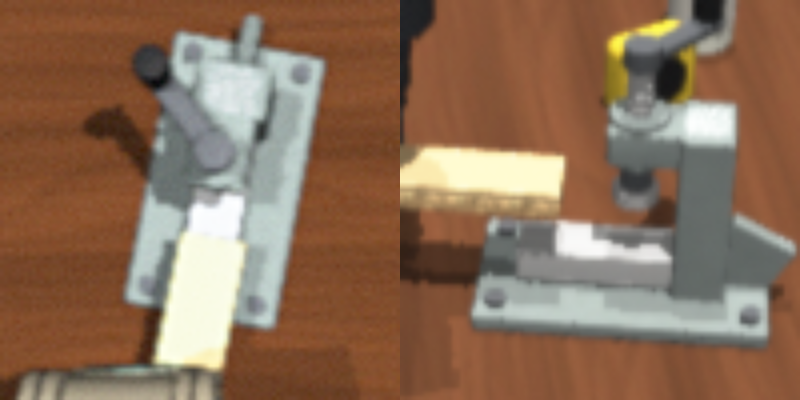

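The rail is aimed at the mouth. In the left half its end spans (182,233) to (245,240), with the bed's white top at x 188–243 just ahead of it. I'll compare the two centrelines numerically in one view, so the calibration bias cancels.

Run:
```python
from h import *
np.set_printoptions(precision=1,suppress=True)
def edges(fn,v,u0,u1):
    a=cv2.imread(fn).astype(float)
    r=a[v,u0:u1].min(1) ; g=np.diff(r); i,j=g.argmax(),g.argmin()
    f=lambda k:0 if k in(0,len(g)-1) or abs(2*g[k]-g[k-1]-g[k+1])<1e-6 else .5*(g[k-1]-g[k+1])/(g[k-1]-2*g[k]+g[k+1])
    return u0+i+.5+f(i),u0+j+.5+f(j)
c=np.radians(-12.2);n=np.array([-np.sin(c),np.cos(c)]);x=np.array([np.cos(c),np.sin(c)])
ax=np.array([606.5,26.5])
for fn,vs,z in(('pics/t0.png',range(196,214,2),45.5),('pics/t2.png',range(196,203,2),45.5),('pics/t2.png',range(207,235,3),98)):
  for v in vs:
    e=edges(fn,v,245,285); P=[onz('top',k,v,z)[:2]-ax for k in e]
    print(fn,v,np.array(e),'along',[float(round(p@x,1)) for p in P],'lat',np.array([p@n for p in P]),'mid %.1f'%np.mean([p@n for p in P]))
```

```text
pics/t0.png 196 [257.5 270.5] along [-28.7, -21.9] lat [ 19.9 -16.1] mid 1.9
pics/t0.png 198 [256.9 283.5] along [-34.6, -20.6] lat [ 20.4 -53.3] mid -16.4
pics/t0.png 200 [256.8 269.5] along [-40.2, -33.5] lat [ 19.6 -15.5] mid 2.1
pics/t0.png 202 [256.2 269.4] along [-46.0, -39.1] lat [ 20.2 -16.5] mid 1.9
pics/t0.png 204 [255.8 282.6] along [-51.8, -37.7] lat [ 20.2 -53.9] mid -16.9
pics/t0.png 206 [255.7 268.5] along [-57.4, -50.7] lat [ 19.6 -15.9] mid 1.8
pics/t0.png 208 [255.  281.6] along [-63.3, -49.4] lat [ 20.5 -53.2] mid -16.4
pics/t0.png 210 [254.8 267.5] along [-69.0, -62.3] lat [ 19.9 -15.2] mid 2.4
pics/t0.png 212 [254.7 267.4] along [-74.6, -67.9] lat [ 19.2 -16.2] mid 1.5
pics/t2.png 196 [257.4 270.4] along [-28.8, -21.9] lat [ 20. -16.] mid 2.0
pics/t2.png 198 [256.9 283.5] along [-34.6, -20.6] lat [ 20.5 -53.3] mid -16.4
pics/t2.png 200 [256.8 269.4] along [-40.2, -33.5] lat [ 19.7 -15.4] mid 2.2
pics/t2.png 202 [256.4 282.7] along [-45.9, -32.2] lat [ 19.7 -53.1] mid -16.7
pics/t2.png 207 [253.9 282. ] along [-62.0, -47.9] lat [ 20.1 -54.1] mid -17.0
pics/t2.png 210 [253.4 281.3] along [-70.2, -56.2] lat [ 20.1 -54. ] mid -16.9
pics/t2.png 213 [253.1 280.7] along [-78.3, -64.5] lat [ 19.3 -53.7] mid -17.2
pics/t2.png 216 [252.1 280.3] along [-86.8, -72.6] lat [ 20.6 -54.1] mid -16.8
pics/t2.png 219 [251.7 279.6] along [-94.9, -80.9] lat [ 19.9 -53.9] mid -17.0
pics/t2.png 222 [250.7 278.8] along [-103.3, -89.2] lat [ 21.  -53.4] mid -16.2
pics/t2.png 225 [249.8 278.5] along [-111.7, -97.3] lat [ 22.1 -54.1] mid -16.0
pics/t2.png 228 [249.6 266.7] along [-119.8, -111.1] lat [ 21.  -24.4] mid -1.7
pics/t2.png 231 [248.7 266.2] along [-128.1, -119.3] lat [ 21.9 -24.6] mid -1.3
pics/t2.png 234 [248.4 265.7] along [-136.2, -127.5] lat [ 21.1 -24.7] mid -1.8
```

Seen in one view, the bed's centreline lies 3.6 mm to the left of the rail's. I'll shift by that, move forward 20 mm, and then lower until I feel the bed.

carry_out:
  moves:
    - [200, 4, 0, 0, 0, 0, 0.4]
    - [200, 8.2, -0.4, -5, 0, 0, 0]
    - [200, 8.1, -0.3, -7, 0, 0, 0]
    - [200, 0, 0, -8, 0, 0, 0]
    - [200, 0, 0, -6, 0, 0, 0]

```text
t: 4.88
position: [461.8, 60.4, 55.2]
orientation: [-3.141, -0.001, 2.935]
contact_force: [0.5, 0.8, -2.4]
gripper_width: 42.6
```

carry_out:
  moves:
    - [200, 0, 0, 0, 0, 0, 0]
    - [200, 0, 0, 0, 0, 0, 0]
    - [200, 0, 0, -1, 0, 0, 0]
    - [200, 0, 0, -1, 0, 0, 0]
    - [200, 0, 0, 0, 0, 0, 0]

```text
t: 5.3
position: [461.3, 60.4, 54.4]
orientation: [3.142, 0.0, 2.935]
contact_force: [-0.6, -0.1, -1.9]
gripper_width: 42.3
```

carry_out:
  moves:
    - [200, 0, 0, -0.7, 0, 0, 0]
    - [200, 0, 0, -0.7, 0, 0, 0]
    - [200, 0, 0, -0.6, 0, 0, 0]
    - [200, 0, 0, 0, 0, 0, 0]
    - [200, 0, 0, 0, 0, 0, 0]

```text
t: 5.72
position: [461.3, 60.4, 52.3]
orientation: [-3.142, -0.0, 2.935]
contact_force: [0.6, 0.2, -1.8]
gripper_width: 42.5
```

carry_out:
  moves:
    - [200, 0, 0, -0.7, 0, 0, 0]
    - [200, 0, 0, -0.7, 0, 0, 0]
    - [200, 0, 0, -0.6, 0, 0, 0]
    - [200, 0, 0, 0, 0, 0, 0]
    - [200, 0, 0, 0, 0, 0, 0]

```text
t: 6.13
position: [461.2, 60.4, 50.2]
orientation: [-3.142, -0.0, 2.935]
contact_force: [-0.5, -0.7, -1.7]
gripper_width: 42.8
```

carry_out:
  moves:
    - [200, 0, 0, -0.5, 0, 0, 0]
    - [200, 0, 0, -0.5, 0, 0, 0]
    - [200, 0, 0, 0, 0, 0, 0]
    - [200, 0, 0, 0, 0, 0, 0]
    - [200, 0, 0, 0, 0, 0, 0]

```text
t: 6.55
position: [461.3, 60.4, 49.3]
orientation: [3.142, 0.0, 2.935]
contact_force: [0.3, 0.8, -0.6]
gripper_width: 42.5
```

carry_out:
  moves:
    - [200, 0, 0, -0.5, 0, 0, 0]
    - [200, 0, 0, -0.5, 0, 0, 0]
    - [200, 0, 0, 0, 0, 0, 0]
    - [200, 0, 0, 0, 0, 0, 0]
    - [200, 0, 0, 0, 0, 0, 0]

```text
t: 6.97
position: [461.3, 60.4, 48.3]
orientation: [-3.142, -0.0, 2.935]
contact_force: [-0.3, -0.7, -1.3]
gripper_width: 42.4
```

carry_out:
  moves:
    - [200, 0, 0, -0.5, 0, 0, 0]
    - [200, 0, 0, -0.5, 0, 0, 0]
    - [200, 0, 0, 0, 0, 0, 0]
    - [200, 0, 0, 0, 0, 0, 0]
    - [200, 0, 0, 0, 0, 0, 0]

```text
t: 7.38
position: [461.3, 60.4, 47.3]
orientation: [-3.142, -0.0, 2.935]
contact_force: [0.8, -0.8, -2.2]
gripper_width: 42.4
```

carry_out:
  moves:
    - [200, 0, 0, -0.5, 0, 0, 0]
    - [200, 0, 0, -0.5, 0, 0, 0]
    - [200, 0, 0, 0, 0, 0, 0]
    - [200, 0, 0, 0, 0, 0, 0]
    - [200, 0, 0, 0, 0, 0, 0]

```text
t: 7.8
position: [461.3, 60.4, 46.4]
orientation: [-3.142, 0.0, 2.935]
contact_force: [-0.8, 0.2, -0.6]
gripper_width: 42.4
```

carry_out:
  moves:
    - [200, 0, 0, -0.5, 0, 0, 0]
    - [200, 0, 0, -0.5, 0, 0, 0]
    - [200, 0, 0, 0, 0, 0, 0]
    - [200, 0, 0, 0, 0, 0, 0]
    - [200, 0, 0, 0, 0, 0, 0]

```text
t: 8.22
position: [461.3, 60.4, 45.5]
orientation: [3.142, 0.0, 2.935]
contact_force: [-2.4, -0.6, 3.8]
gripper_width: 42.5
```

carry_out:
  moves:
    - [200, 0, 0, -0.5, 0, 0, 0]
    - [200, 0, 0, -0.5, 0, 0, 0]
    - [200, 0, 0, 0, 0, 0, 0]
    - [200, 0, 0, 0, 0, 0, 0]
    - [200, 0, 0, 0, 0, 0, 0]

```text
t: 8.63
position: [461.2, 60.4, 44.7]
orientation: [-3.141, -0.0, 2.935]
contact_force: [-4.0, 0.2, 6.5]
gripper_width: 42.6
```

The rail touches the bed at TCP z of about 46. I'll raise it 1.5 mm, slide it in, and then feel for the stop.

carry_out:
  moves:
    - [200, 0, 0, 1, 0, 0, 0]
    - [200, 0, 0, 0.7, 0, 0, 0]
    - [200, 7, -1.5, 0, 0, 0, 0]
    - [200, 9.8, -2.1, 0, 0, 0, 0]
    - [200, 9.8, -2.1, 0, 0, 0, 0]

```text
t: 9.05
position: [488.8, 54.6, 46.0]
orientation: [3.141, 0.0, 2.935]
contact_force: [-1.8, 0.9, 2.8]
gripper_width: 42.7
```

carry_out:
  moves:
    - [200, 9.8, -2.1, 0, 0, 0, 0]
    - [200, 6.8, -1.5, 0, 0, 0, 0]
    - [200, 0, 0, 0, 0, 0, 0]
    - [200, 0, 0, 0, 0, 0, 0]
    - [200, 0, 0, 0, 0, 0, 0]

```text
t: 9.47
position: [505.7, 50.9, 46.2]
orientation: [3.142, 0.002, 2.935]
contact_force: [0.9, 0.3, 1.0]
gripper_width: 42.6
```

Run:
```python
from h import *
np.set_printoptions(precision=2,suppress=True)
x=env.observe(); print(x['position'],x['orientation'],x['contact_force'],x['ft_torque'])
a=shot('top','t3.png');b=shot('side','s3.png')
o=np.hstack([cv2.resize(cv2.imread('pics/t3.png')[145:245,210:310],None,fx=4,fy=4),cv2.resize(cv2.imread('pics/s3.png')[180:280,240:340],None,fx=4,fy=4)]);cv2.imwrite('pics/z3.png',o)
```

```text
[505.7   50.89  46.19] [3.14 0.   2.93] [0.92 0.29 0.96] [-0.1  -0.23  0.03]
```

View pics/z3.png

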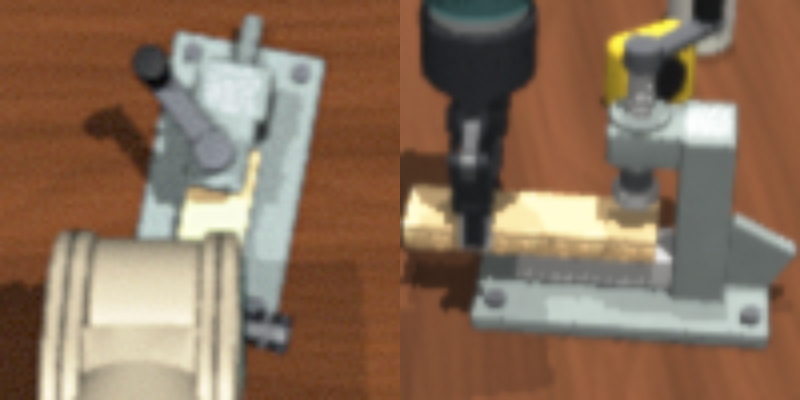

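In the right half, the rail lies on the bed under the pad, with its end at (658,240) and the spine face at about (680,240). A few millimetres remain, so I'll creep to the stop.

carry_out:
  moves:
    - [200, 1, -0.2, 0, 0, 0, 0]
    - [200, 1, -0.2, 0, 0, 0, 0]
    - [200, 1, -0.2, 0, 0, 0, 0]
    - [200, 0, 0, 0, 0, 0, 0]
    - [200, 0, 0, 0, 0, 0, 0]

```text
t: 9.98
position: [505.0, 51.0, 46.2]
orientation: [-3.142, -0.004, 2.935]
contact_force: [-5.4, 0.3, 8.7]
gripper_width: 42.3
```

carry_out:
  moves:
    - [200, 1, -0.2, 0, 0, 0, 0]
    - [200, 1, -0.2, 0, 0, 0, 0]
    - [200, 0, 0, 0, 0, 0, 0]
    - [200, 0, 0, 0, 0, 0, 0]
    - [200, 0, 0, 0, 0, 0, 0]

```text
t: 10.4
position: [507.0, 50.6, 46.2]
orientation: [-3.142, -0.004, 2.935]
contact_force: [-5.2, 1.1, 8.8]
gripper_width: 42.3
```

carry_out:
  moves:
    - [200, 1, -0.2, 0, 0, 0, 0]
    - [200, 0.5, -0.1, 0, 0, 0, 0]
    - [200, 0, 0, 0, 0, 0, 0]
    - [200, 0, 0, 0, 0, 0, 0]
    - [200, 0, 0, 0, 0, 0, 0]

```text
t: 10.82
position: [508.4, 50.4, 46.2]
orientation: [-3.141, -0.005, 2.935]
contact_force: [-5.7, 1.6, 9.5]
gripper_width: 42.6
```

carry_out:
  moves:
    - [200, 0, 0, 0.8, 0, 0, 0]
    - [200, 1, -0.2, 0, 0, 0, 0]
    - [200, 0, 0, 0, 0, 0, 0]
    - [200, 0, 0, 0, 0, 0, 0]
    - [200, 0, 0, 0, 0, 0, 0]

```text
t: 11.23
position: [511.6, 49.6, 46.4]
orientation: [-3.141, -0.001, 2.935]
contact_force: [-0.7, -1.0, -0.8]
gripper_width: 42.2
```

carry_out:
  moves:
    - [200, 1, -0.2, 0, 0, 0, 0]
    - [200, 1, -0.2, 0, 0, 0, 0]
    - [200, 0, 0, 0, 0, 0, 0]
    - [200, 0, 0, 0, 0, 0, 0]
    - [200, 0, 0, 0, 0, 0, 0]

```text
t: 11.65
position: [514.0, 49.2, 46.7]
orientation: [-3.142, -0.0, 2.935]
contact_force: [-1.4, 0.4, -1.1]
gripper_width: 42.7
```

carry_out:
  moves:
    - [200, 1, -0.2, 0, 0, 0, 0]
    - [200, 1, -0.2, 0, 0, 0, 0]
    - [200, 0, 0, 0, 0, 0, 0]
    - [200, 0, 0, 0, 0, 0, 0]
    - [200, 0, 0, 0, 0, 0, 0]

```text
t: 12.07
position: [516.0, 48.8, 46.8]
orientation: [3.142, -0.0, 2.935]
contact_force: [-0.0, -0.0, -0.8]
gripper_width: 42.6
```

carry_out:
  moves:
    - [200, 1, -0.2, 0, 0, 0, 0]
    - [200, 0.5, -0.1, 0, 0, 0, 0]
    - [200, 0, 0, 0, 0, 0, 0]
    - [200, 0, 0, 0, 0, 0, 0]
    - [200, 0, 0, 0, 0, 0, 0]

```text
t: 12.48
position: [516.8, 48.6, 46.6]
orientation: [-3.142, -0.001, 2.935]
contact_force: [-2.0, -0.2, -2.5]
gripper_width: 42.4
```

carry_out:
  moves:
    - [200, 1, -0.2, 0, 0, 0, 0]
    - [200, 0.5, -0.1, 0, 0, 0, 0]
    - [200, 0, 0, 0, 0, 0, 0]
    - [200, 0, 0, 0, 0, 0, 0]
    - [200, 0, 0, 0, 0, 0, 0]

```text
t: 12.9
position: [516.8, 48.5, 46.3]
orientation: [-3.141, -0.004, 2.935]
contact_force: [-5.5, 0.9, 0.6]
gripper_width: 42.3
```

carry_out:
  moves:
    - [200, 1, -0.2, 0, 0, 0, 0]
    - [200, 0.5, -0.1, 0, 0, 0, 0]
    - [200, 0, 0, 0, 0, 0, 0]
    - [200, 0, 0, 0, 0, 0, 0]
    - [200, 0, 0, 0, 0, 0, 0]

```text
t: 13.32
position: [516.8, 48.5, 46.3]
orientation: [-3.141, -0.007, 2.935]
contact_force: [-8.5, 1.3, 5.3]
gripper_width: 42.2
```

The stop is felt: the position is frozen at x 516.8 while the force rises. Now I'll lower onto the bed and let go.

carry_out:
  moves:
    - [200, -0.5, 0.1, -0.5, 0, 0, 0]
    - [200, -0.5, 0.1, -0.4, 0, 0, 0]
    - [200, 0, 0, 0, 0, 0, 0]
    - [200, 0, 0, 0, 0, 0, 0]
    - [200, 0, 0, 0, 0, 0, 0]

```text
t: 13.73
position: [516.8, 48.6, 46.2]
orientation: [-3.141, -0.005, 2.935]
contact_force: [-10.1, 1.1, 7.9]
gripper_width: 42.6
```

carry_out:
  moves:
    - [120, 0, 0, 0, 0, 0, 0]
    - [80, 0, 0, 0, 0, 0, 0]
    - [60, 0, 0, 0, 0, 0, 0]
    - [30, 0, 0, 0, 0, 0, 0]
    - [0, 0, 0, 0, 0, 0, 0]

```text
t: 14.15
position: [520.4, 48.0, 46.2]
orientation: [3.141, 0.001, 2.935]
contact_force: [0.8, 0.1, 0.7]
gripper_width: 84.5
```

carry_out:
  moves:
    - [0, 0, 0, 0, 0, 0, 0]
    - [0, 0, 0, 0, 0, 0, 0]
    - [0, 0, 0, 0, 0, 0, 0]
    - [0, 0, 0, 10, 0, 0, 0]
    - [0, 0, 0, 15, 0, 0, 0]

```text
t: 14.57
position: [517.8, 48.1, 70.1]
orientation: [-3.141, -0.004, 2.935]
contact_force: [0.4, 0.6, 0.2]
gripper_width: 85.3
```

carry_out:
  moves:
    - [0, 0, 0, 20, 0, 0, 0]
    - [0, -20, 0, 20, 0, 0, 0]
    - [0, -30, 0, 20, 0, 0, 0]
    - [0, -30, 0, 20, 0, 0, 0]
    - [0, -30, 0, 20, 0, 0, 0]

```text
t: 14.98
position: [408.4, 48.1, 172.3]
orientation: [3.142, 0.0, 2.935]
contact_force: [-0.3, -0.3, 0.0]
gripper_width: 85.4
```

Run:
```python
from h import *
np.set_printoptions(precision=2,suppress=True)
x=env.observe(); print(x['position'],x['orientation'],x['contact_force'])
a=shot('top','t4.png');b=shot('side','s4.png')
o=np.hstack([cv2.resize(cv2.imread('pics/t4.png')[145:245,210:310],None,fx=4,fy=4),cv2.resize(cv2.imread('pics/s4.png')[180:280,240:340],None,fx=4,fy=4)]);cv2.imwrite('pics/z4.png',o)
```

```text
[408.37  48.1  172.35] [3.14 0.   2.93] [-0.31 -0.34  0.01]
```

View pics/z4.png

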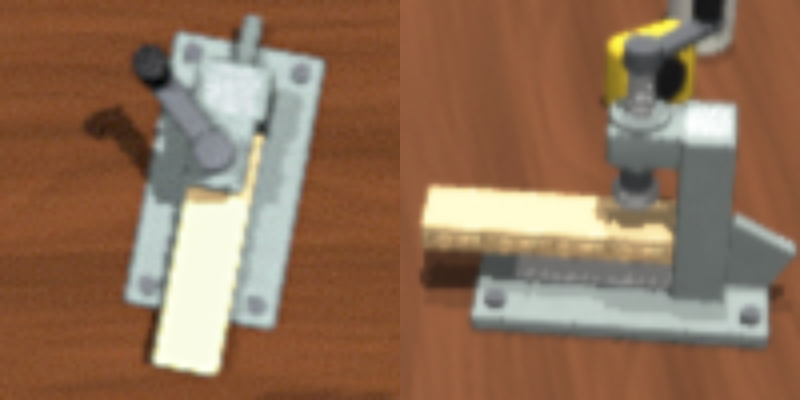

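The right half shows the rail lying flat on the bed with its end against the spine at (675,240). The left half shows it running from (215,190) to (187,370). Next I'll check its centring and yaw by number.

Run:
```python
from h import *
np.set_printoptions(precision=1,suppress=True)
a=cv2.imread('pics/t4.png'); hsv=cv2.cvtColor(a,cv2.COLOR_BGR2HSV)
c=np.radians(-12.2);n=np.array([-np.sin(c),np.cos(c)]);x=np.array([np.cos(c),np.sin(c)]);ax=np.array([606.5,26.5])
m=(hsv[:,:,0]>15)&(hsv[:,:,0]<45)&(hsv[:,:,2]>170)&(hsv[:,:,1]>15)
L=[]
for v in range(196,235,2):
    u=np.where(m[v,245:285])[0]+245
    if len(u)<5: continue
    P=[onz('top',k,v,64)[:2]-ax for k in(u.min()-.5,u.max()+.5)]
    L.append([np.mean([p@x for p in P]),P[0]@n,P[1]@n])
L=np.array(L);print(L[::3]);mid=L[:,1:].mean(1);f=np.polyfit(L[:,0],mid,1);print('mid',mid.mean(),'w',(L[:,1]-L[:,2]).mean(),'slope deg',np.degrees(np.arctan(f[0])),'at axis',f[1], 'at -57',np.polyval(f,-57))
# knob: black blob, top view and hub by colour
def blob(fn,lo,hi,roi):
    h=cv2.cvtColor(cv2.imread(fn),cv2.COLOR_BGR2HSV);x0,y0,x1,y1=roi
    mm=cv2.inRange(h,lo,hi)[y0:y1,x0:x1];c=max(cv2.findContours(mm,0,1)[0],key=cv2.contourArea);return np.array(cv2.minEnclosingCircle(c)[0])+[x0,y0],cv2.minEnclosingCircle(c)[1]
k,r=blob('pics/t4.png',(0,0,0),(179,255,50),(240,150,258,172));print('knob px',k,r,onz('top',*k,240),onz('top',*k,246))
```

```text
[[ -26.2   24.   -22.4]
 [ -43.3   26.4  -22.8]
 [ -60.5   26.   -20.4]
 [ -77.4   25.5  -20.8]
 [ -94.2   25.1  -21.2]
 [-111.1   24.7  -21.6]
 [-127.9   24.3  -22. ]]
mid 1.8382060081439058 w 46.910939950489116 slope deg -0.2099790647539565 at axis 1.5447338815031126 at -57 1.7536299010201915
knob px [248.2 163.5] 3.2059969902038574 [649.1  61.1 240. ] [648.2  60.6 246. ]
```

The rail is centred: its middle is at +1.8 mm against +2.0 mm for the bed, parallel within about 0.2°, and its end is on the stop. Now to the knob at about (658, 63.5), with the tool turned to yaw 215° so that its x axis is radial to the crank.

carry_out:
  moves:
    - [0, 22, 1.5, 21, 0, 0, 4.7]
    - [0, 22, 1.5, 21, 0, 0, 4.7]
    - [0, 22, 1.5, 21, 0, 0, 4.7]
    - [0, 22, 1.5, 21, 0, 0, 4.7]
    - [0, 22, 1.5, 21, 0, 0, 4.7]

```text
t: 15.5
position: [521.0, 55.7, 277.0]
orientation: [-3.141, 0.001, -2.934]
contact_force: [0.1, -1.5, 0.5]
gripper_width: 85.4
```

carry_out:
  moves:
    - [0, 28, 1.6, 0, 0, 0, 4.7]
    - [0, 28, 1.6, 0, 0, 0, 4.7]
    - [0, 28, 1.6, 0, 0, 0, 4.7]
    - [0, 28, 1.6, 0, 0, 0, 4.7]
    - [0, 28, 1.6, 0, 0, 0, 4.7]

```text
t: 15.92
position: [661.4, 63.7, 275.6]
orientation: [-3.141, 0.0, -2.524]
contact_force: [0.0, 0.2, 0.8]
gripper_width: 85.6
```

carry_out:
  moves:
    - [0, 0, 0, 0, 0, 0, 0]
    - [0, 0, 0, 0, 0, 0, 0]
    - [0, 0, 0, 0, 0, 0, 0]
    - [0, 0, 0, 0, 0, 0, 0]
    - [0, 0, 0, 0, 0, 0, 0]

```text
t: 16.33
position: [658.6, 63.6, 276.3]
orientation: [3.142, -0.0, -2.528]
contact_force: [-0.1, 0.3, -0.5]
gripper_width: 85.8
```

Run:
```python
from h import *
np.set_printoptions(precision=2,suppress=True)
x=env.observe(); print(x['position'],x['orientation'],x['contact_force'],x['joint_positions'])
a=shot('top','t5.png');b=shot('side','s5.png')
o=np.hstack([cv2.resize(cv2.imread('pics/t5.png')[115:215,210:310],None,fx=4,fy=4),cv2.resize(cv2.imread('pics/s5.png')[130:230,250:350],None,fx=4,fy=4)]);cv2.imwrite('pics/z5.png',o)
```

```text
[658.64  63.62 276.28] [ 3.14 -0.   -2.53] [-0.08  0.3  -0.51] [-0.    0.32  0.13  1.38 -0.   -0.61]
```

View pics/z5.png

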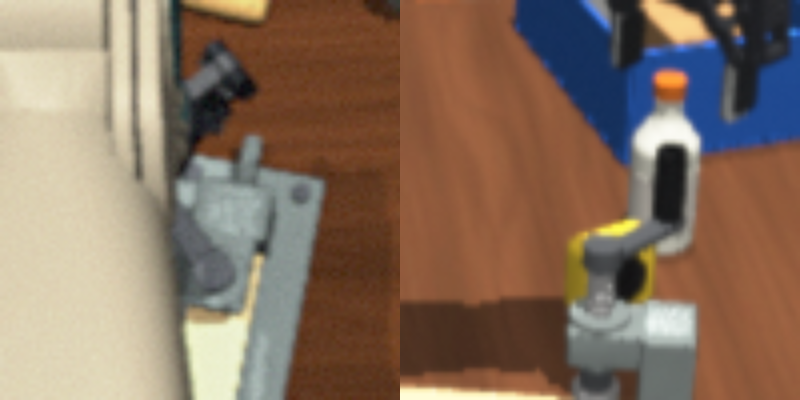

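In the right half, the knob is the black bar from (672,147) to (670,222). The open fingertips are at (625,65) and (740,115), straddling it. A quick relative check in the side view:

Run:
```python
from h import *
np.set_printoptions(precision=1,suppress=True)
S=lambda x,y:((x-400+.5)/4-.5+250,(y+.5)/4-.5+130)
print('proj tips mid',proj('side',(658.6,63.6,289)),'obs',S(682,90))
k=S(671,185);print('knob px',k,'model',proj('side',(658,63.5,221)), proj('side',(658,63.5,246)),S(672,147))
o,d=ray('side',*k);print(o+d*(63.5-o[1])/d[1])
for h,l in((76,151),(72,148)): print(onz('top',210+h*2/4,145+66/4-.5,221))
```

```text
proj tips mid (np.float64(319.1040504214325), np.float64(151.9620999315958)) obs (320.125, 152.125)
knob px (317.375, 175.875) model (np.float64(317.146827472378), np.float64(175.47690573742966)) (np.float64(317.7724071118679), np.float64(167.0110787657244)) (317.625, 166.375)
[658.7  63.5 219.8]
[657.7  62.8 221. ]
[657.8  67.6 221. ]
```

carry_out:
  moves:
    - [0, 0, 0, -20, 0, 0, 0]
    - [0, 0, 0, -20, 0, 0, 0]
    - [0, 0, 0, -18, 0, 0, 0]
    - [0, 0, 0, -12, 0, 0, 0]
    - [0, 0, 0, -2, 0, 0, 0]

```text
t: 16.85
position: [657.3, 63.6, 201.1]
orientation: [3.139, -0.004, -2.528]
contact_force: [-0.5, 0.8, -0.4]
gripper_width: 86.0
```

carry_out:
  moves:
    - [120, 0, 0, 0, 0, 0, 0]
    - [150, 0, 0, 0, 0, 0, 0]
    - [170, 0, 0, 0, 0, 0, 0]
    - [255, 0, 0, 0, 0, 0, 0]
    - [255, 0, 0, 0, 0, 0, 0]

```text
t: 17.27
position: [660.2, 63.6, 205.1]
orientation: [-3.141, 0.002, -2.528]
contact_force: [0.1, 0.0, 2.2]
gripper_width: 25.5
```

carry_out:
  moves:
    - [255, 0, 0, 0, 0, 0, 0]
    - [255, 0, 0, 0, 0, 0, 0]
    - [255, 0, 0, 0, 0, 0, 0]
    - [255, 0, 0, 0, 0, 0, 0]
    - [255, 0, 0, 0, 0, 0, 0]

```text
t: 17.68
position: [659.9, 64.2, 205.2]
orientation: [3.142, 0.002, -2.528]
contact_force: [-2.4, 1.8, 5.3]
gripper_width: 20.6
```

The knob is held. I'll work out the clockwise circle displacements at 0.1 rad per row, radius 60 mm, starting at 35° in the world frame.

```bash
cat > rows.py <<'E'
import numpy as np,sys
th0,a,b,s=[float(v) for v in sys.argv[1:5]] # deg, start and end turned rad, step
p=np.arange(a,b+1e-9,s);P=60*np.c_[np.cos(np.radians(th0)-p),np.sin(np.radians(th0)-p)];P0=np.round(P,1);D=np.diff(P0,axis=0)
for i in range(0,len(D)-4,5): print('%.2f'%p[i+5],[[float(round(x,1)),float(round(y,1))] for x,y in D[i:i+5]])
E
python3 rows.py 35 0 6.3 0.1
```

```text
0.50 [[3.2, -5.1], [2.7, -5.3], [2.1, -5.6], [1.6, -5.8], [0.9, -6.0]]
1.00 [[0.4, -5.9], [-0.2, -6.0], [-0.9, -6.0], [-1.4, -5.8], [-2.0, -5.7]]
1.50 [[-2.5, -5.4], [-3.1, -5.1], [-3.6, -4.9], [-4.0, -4.4], [-4.5, -4.0]]
2.00 [[-4.8, -3.5], [-5.2, -3.1], [-5.5, -2.5], [-5.6, -1.9], [-5.9, -1.4]]
2.50 [[-5.9, -0.8], [-6.0, -0.2], [-6.0, 0.4], [-5.9, 1.0], [-5.8, 1.6]]
3.00 [[-5.6, 2.2], [-5.3, 2.7], [-5.1, 3.2], [-4.7, 3.7], [-4.3, 4.2]]
3.50 [[-3.9, 4.6], [-3.4, 4.9], [-2.9, 5.3], [-2.3, 5.5], [-1.8, 5.7]]
4.00 [[-1.2, 5.9], [-0.6, 6.0], [0.0, 6.0], [0.6, 5.9], [1.1, 5.9]]
4.50 [[1.8, 5.7], [2.3, 5.6], [2.9, 5.2], [3.3, 5.0], [3.9, 4.6]]
5.00 [[4.3, 4.2], [4.7, 3.7], [5.0, 3.3], [5.4, 2.7], [5.5, 2.2]]
5.50 [[5.8, 1.6], [5.9, 1.0], [6.0, 0.5], [6.0, -0.2], [5.9, -0.7]]
6.00 [[5.9, -1.4], [5.7, -1.9], [5.4, -2.5], [5.2, -3.0], [4.9, -3.5]]
```

carry_out:
  moves:
    - [255, 3.2, -5.1, -0.3, 0, 0, 0]
    - [255, 2.7, -5.3, -0.3, 0, 0, 0]
    - [255, 2.1, -5.6, -0.3, 0, 0, 0]
    - [255, 1.6, -5.8, -0.3, 0, 0, 0]
    - [255, 0.9, -6.0, -0.3, 0, 0, 0]

```text
t: 18.1
position: [669.9, 37.4, 203.7]
orientation: [3.139, 0.002, -2.527]
contact_force: [-3.8, 5.0, 7.2]
gripper_width: 20.6
```

```bash
python3 -c "
from station import env
o=env.observe();print(o['t'],o['position'],o['orientation'],o['contact_force'],o['ft_torque'],o['gripper_width'])"
```

```text
18.1 [669.86525813  37.38521904 203.74010794] [ 3.13888743e+00  2.33468208e-03 -2.52701770e+00] [-3.76888143  5.03860624  7.22113324] [ 1.12435947  0.72526337 -0.01327862] 20.55172900529982
```

carry_out:
  moves:
    - [255, 0.2, -5.9, 0.1, 0, 0, 0]
    - [255, -0.4, -6.0, 0.0, 0, 0, 0]
    - [255, -1.1, -6.0, -0.1, 0, 0, 0]
    - [255, -1.5, -5.8, -0.2, 0, 0, 0]
    - [255, -2.2, -5.7, -0.3, 0, 0, 0]

```text
t: 18.52
position: [665.9, 8.2, 202.4]
orientation: [3.139, 0.004, -2.527]
contact_force: [1.0, 5.9, 2.1]
gripper_width: 21.0
```

carry_out:
  moves:
    - [255, -2.5, -5.4, -0.2, 0, 0, 0]
    - [255, -3.1, -5.1, -0.2, 0, 0, 0]
    - [255, -3.6, -4.9, -0.2, 0, 0, 0]
    - [255, -4.0, -4.4, -0.2, 0, 0, 0]
    - [255, -4.5, -4.0, -0.3, 0, 0, 0]

```text
t: 18.93
position: [648.6, -15.6, 200.9]
orientation: [3.14, 0.005, -2.527]
contact_force: [2.7, 5.6, 0.6]
gripper_width: 20.9
```

carry_out:
  moves:
    - [255, -4.8, -3.5, -0.3, 0, 0, 0]
    - [255, -5.2, -3.1, -0.3, 0, 0, 0]
    - [255, -5.5, -2.5, -0.3, 0, 0, 0]
    - [255, -5.6, -1.9, -0.3, 0, 0, 0]
    - [255, -5.9, -1.4, -0.3, 0, 0, 0]

```text
t: 19.35
position: [622.4, -28.3, 199.5]
orientation: [3.141, 0.006, -2.527]
contact_force: [5.5, 5.7, -2.1]
gripper_width: 20.4
```

carry_out:
  moves:
    - [255, -5.9, -0.8, -0.3, 0, 0, 0]
    - [255, -6.0, -0.2, -0.3, 0, 0, 0]
    - [255, -6.0, 0.4, -0.3, 0, 0, 0]
    - [255, -5.9, 1.0, -0.3, 0, 0, 0]
    - [255, -5.8, 1.6, -0.3, 0, 0, 0]

```text
t: 19.77
position: [593.7, -27.3, 198.1]
orientation: [-3.139, 0.006, -2.528]
contact_force: [7.9, 2.1, -2.9]
gripper_width: 20.7
```

carry_out:
  moves:
    - [255, -5.6, 2.5, -0.4, 0, 0, 0]
    - [255, -5.2, 3.0, -0.4, 0, 0, 0]
    - [255, -5.0, 3.4, -0.4, 0, 0, 0]
    - [255, -4.6, 3.9, -0.4, 0, 0, 0]
    - [255, -4.2, 4.4, -0.4, 0, 0, 0]

```text
t: 20.18
position: [568.5, -12.6, 196.6]
orientation: [-3.135, 0.002, -2.529]
contact_force: [4.4, -4.2, 1.2]
gripper_width: 20.5
```

carry_out:
  moves:
    - [255, -3.8, 4.6, -0.4, 0, 0, 0]
    - [255, -3.3, 4.9, -0.4, 0, 0, 0]
    - [255, -2.8, 5.3, -0.3, 0, 0, 0]
    - [255, -2.2, 5.5, -0.3, 0, 0, 0]
    - [255, -1.7, 5.7, -0.3, 0, 0, 0]

```text
t: 20.6
position: [552.9, 12.7, 195.0]
orientation: [-3.135, -0.003, -2.53]
contact_force: [-1.7, -7.0, 3.7]
gripper_width: 20.5
```

carry_out:
  moves:
    - [255, -1.5, 5.9, -0.2, 0, 0, 0]
    - [255, -0.9, 6.0, -0.2, 0, 0, 0]
    - [255, -0.3, 6.0, -0.2, 0, 0, 0]
    - [255, 0.4, 5.9, -0.2, 0, 0, 0]
    - [255, 1.0, 5.9, -0.2, 0, 0, 0]

```text
t: 21.02
position: [551.3, 42.8, 193.5]
orientation: [-3.136, -0.003, -2.53]
contact_force: [-0.5, -5.8, 2.5]
gripper_width: 20.8
```

carry_out:
  moves:
    - [255, 1.8, 5.7, -0.3, 0, 0, 0]
    - [255, 2.3, 5.6, -0.3, 0, 0, 0]
    - [255, 2.9, 5.2, -0.3, 0, 0, 0]
    - [255, 3.3, 5.0, -0.3, 0, 0, 0]
    - [255, 3.9, 4.6, -0.3, 0, 0, 0]

```text
t: 21.43
position: [564.4, 69.5, 191.9]
orientation: [-3.139, -0.004, -2.529]
contact_force: [-3.7, -3.1, 3.8]
gripper_width: 20.6
```

Run:
```python
import numpy as np
P=np.array([[659.9,64.2],[669.9,37.4],[665.9,8.2],[648.6,-15.6],[622.4,-28.3],[593.7,-27.3],[568.5,-12.6],[552.9,12.7]])
A=np.c_[2*P,np.ones(8)];s=np.linalg.lstsq(A,(P**2).sum(1),rcond=None)[0];c=s[:2];print(c,np.sqrt(s[2]+c@c))
d=P-c;print(np.hypot(*d.T),np.unwrap(np.arctan2(d[:,1],d[:,0])))
```

```text
[610.21893737  30.49889073] 60.02997414112536
[60.03309712 60.07873622 59.98017392 59.98511228 60.04737994 60.11311888
 59.98319863 60.01883948] [ 0.59604696  0.11512187 -0.38091606 -0.87650219 -1.36652109 -1.84917546
 -2.33992631 -2.84050923]
```

carry_out:
  moves:
    - [255, 4.3, 4.2, -0.2, 0, 0, 0]
    - [255, 4.7, 3.7, -0.2, 0, 0, 0]
    - [255, 5.0, 3.3, -0.2, 0, 0, 0]
    - [255, 5.4, 2.7, -0.2, 0, 0, 0]
    - [255, 5.5, 2.2, -0.3, 0, 0, 0]

```text
t: 21.85
position: [588.4, 86.5, 190.4]
orientation: [3.141, -0.005, -2.529]
contact_force: [-5.9, -1.7, 5.5]
gripper_width: 20.7
```

carry_out:
  moves:
    - [255, 5.8, 1.6, -0.3, 0, 0, 0]
    - [255, 5.9, 1.0, -0.3, 0, 0, 0]
    - [255, 6.0, 0.5, -0.3, 0, 0, 0]
    - [255, 6.0, -0.2, -0.3, 0, 0, 0]
    - [255, 5.9, -0.7, -0.3, 0, 0, 0]

```text
t: 22.27
position: [617.9, 90.0, 188.9]
orientation: [3.139, -0.003, -2.528]
contact_force: [-5.1, 2.4, 4.8]
gripper_width: 20.6
```

carry_out:
  moves:
    - [255, 5.9, -1.4, -0.2, 0, 0, 0]
    - [255, 5.7, -1.9, -0.2, 0, 0, 0]
    - [255, 5.4, -2.5, -0.2, 0, 0, 0]
    - [255, 5.2, -3.0, -0.2, 0, 0, 0]
    - [255, 4.9, -3.5, -0.2, 0, 0, 0]

```text
t: 22.68
position: [645.5, 79.0, 187.5]
orientation: [3.137, -0.0, -2.527]
contact_force: [-3.9, 5.5, 2.0]
gripper_width: 20.7
```

```bash
python3 rows.py 35 6 9 0.1
cat > tan.py <<'E'
import sys,numpy as np
# x y fx fy ... -> angle turned (world th), tangential resist, radial
v=list(map(float,sys.argv[1:]))
for i in range(0,len(v),4):
    x,y,fx,fy=v[i:i+4];dx,dy=x-610.2,y-30.5;th=np.arctan2(dy,dx);r=np.hypot(dx,dy)
    print('th %.3f r %.2f tang %.2f rad %.2f'%(th,r,-np.sin(th)*fx+np.cos(th)*fy,np.cos(th)*fx+np.sin(th)*fy))
E
python3 tan.py 669.9 37.4 -3.8 5 665.9 8.2 1 5.9 648.6 -15.6 2.7 5.6 622.4 -28.3 5.5 5.7 593.7 -27.3 7.9 2.1 568.5 -12.6 4.4 -4.2 552.9 12.7 -1.7 -7 551.3 42.8 -.5 -5.8 564.4 69.5 -3.7 -3.1 588.4 86.5 -5.9 -1.7 617.9 90 -5.1 2.4
```

```text
6.50 [[4.5, -4.0], [4.0, -4.4], [3.6, -4.8], [3.1, -5.1], [2.6, -5.5]]
7.00 [[2.0, -5.6], [1.5, -5.8], [0.8, -6.0], [0.3, -6.0], [-0.3, -5.9]]
7.50 [[-1.0, -6.0], [-1.5, -5.8], [-2.1, -5.6], [-2.6, -5.4], [-3.2, -5.1]]
8.00 [[-3.6, -4.7], [-4.2, -4.4], [-4.5, -3.9], [-4.9, -3.5], [-5.2, -2.9]]
8.50 [[-5.5, -2.5], [-5.7, -1.8], [-5.9, -1.3], [-5.9, -0.7], [-6.0, -0.1]]
9.00 [[-6.0, 0.5], [-5.9, 1.2], [-5.7, 1.6], [-5.6, 2.3], [-5.3, 2.8]]
th 0.115 r 60.10 tang 5.40 rad -3.20
th -0.381 r 60.00 tang 5.85 rad -1.26
th -0.876 r 60.00 tang 5.66 rad -2.57
th -1.366 r 60.05 tang 6.54 rad -4.46
th -1.849 r 60.11 tang 7.02 rad -4.19
th -2.340 r 59.97 tang 6.08 rad -0.04
th -2.840 r 60.00 tang 6.18 rad 3.70
th 2.936 r 60.17 tang 5.78 rad -0.70
th 2.436 r 60.16 tang 4.76 rad 0.81
th 1.942 r 60.09 tang 6.11 rad 0.56
th 1.442 r 60.00 tang 5.37 rad 1.73
```

carry_out:
  moves:
    - [255, 4.5, -4.0, -0.3, 0, 0, 0]
    - [255, 4.0, -4.4, -0.3, 0, 0, 0]
    - [255, 3.6, -4.8, -0.3, 0, 0, 0]
    - [255, 3.1, -5.1, -0.3, 0, 0, 0]
    - [255, 2.6, -5.5, -0.3, 0, 0, 0]

```text
t: 23.1
position: [664.3, 56.3, 186.2]
orientation: [3.136, 0.003, -2.526]
contact_force: [-1.2, 9.0, 0.7]
gripper_width: 20.7
```

Run:
```python
from station import env
import os
o=env.observe();p=o['position'];f=o['contact_force'];os.system(f'python3 tan.py {p[0]} {p[1]} {f[0]} {f[1]}');print(p,f)
```

```text
th 0.445 r 59.91 tang 8.64 rad 2.74
[664.27513155  56.27874363 186.18229269] [-1.24196584  8.97940542  0.67117536]
```

Contact: the tangential force is up to 8.6 N from about 5.8 N free. I'll creep in small steps and average the force.

carry_out:
  moves:
    - [255, 0.2, -0.5, 0, 0, 0, 0]
    - [255, 0.2, -0.5, 0, 0, 0, 0]
    - [255, 0.2, -0.5, 0, 0, 0, 0]
    - [255, 0.2, -0.5, 0, 0, 0, 0]
    - [255, 0.2, -0.5, 0, 0, 0, 0]

```text
t: 23.52
position: [665.3, 54.0, 186.1]
orientation: [3.136, 0.003, -2.526]
contact_force: [-1.1, 8.5, 0.4]
gripper_width: 20.6
```

```bash
cat > rd.py <<'E'
from station import env
import numpy as np
L=[]
for i in range(5):
    o=env.observe();p=o['position'];f=o['contact_force'];th=np.arctan2(p[1]-30.5,p[0]-610.2)
    L.append([th,-np.sin(th)*f[0]+np.cos(th)*f[1],np.cos(th)*f[0]+np.sin(th)*f[1],f[2],p[2]])
    if i<4: env.capture('top')
print(np.round(L,3));print(np.mean(L,0))
E
python3 rd.py
```

```text
[[4.04000e-01 8.26100e+00 2.37200e+00 3.87000e-01 1.86081e+02]
 [4.03000e-01 8.62300e+00 3.45100e+00 1.15700e+00 1.86036e+02]
 [4.03000e-01 6.76800e+00 3.20700e+00 8.26000e-01 1.86089e+02]
 [4.03000e-01 7.91700e+00 2.75000e+00 1.80000e-02 1.86050e+02]
 [4.03000e-01 8.26600e+00 2.13200e+00 3.49000e-01 1.86091e+02]]
[  0.40298071   7.96671651   2.78247962   0.54735246 186.06960505]
```

About 47 N now, consistent with contact having started near th 1.15. Turning 0.25 rad more gives about 62 N.

carry_out:
  moves:
    - [255, 1.1, -2.8, -0.2, 0, 0, 0]
    - [255, 1.0, -2.8, -0.1, 0, 0, 0]
    - [255, 0.8, -2.9, -0.2, 0, 0, 0]
    - [255, 0.7, -2.9, -0.1, 0, 0, 0]
    - [255, 0.5, -2.9, -0.1, 0, 0, 0]

```text
t: 24.13
position: [669.4, 39.9, 185.4]
orientation: [3.136, 0.003, -2.526]
contact_force: [0.0, 9.5, 0.5]
gripper_width: 20.5
```

```bash
python3 rd.py
```

```text
[[ 1.58000e-01  9.39600e+00  1.52200e+00  5.47000e-01  1.85352e+02]
 [ 1.48000e-01  8.56800e+00  1.63000e-01  5.22000e-01  1.85295e+02]
 [ 1.49000e-01  7.56100e+00  1.17600e+00 -4.11000e-01  1.85315e+02]
 [ 1.49000e-01  7.02800e+00  1.59000e-01  2.96000e-01  1.85331e+02]
 [ 1.49000e-01  7.06000e+00  3.82000e-01  5.60000e-01  1.85287e+02]]
[1.50574800e-01 7.92265717e+00 6.80426322e-01 3.02741791e-01
 1.85316010e+02]
```

The crank is about half as heavy again: 9.4 N moving against 5.6–5.8 N free, and 1.0 rad past contact, so roughly 60–75 N of clamping force. Now I'll let go, rise and withdraw.

carry_out:
  moves:
    - [120, 0, 0, 0, 0, 0, 0]
    - [60, 0, 0, 0, 0, 0, 0]
    - [0, 0, 0, 0, 0, 0, 0]
    - [0, 0, 0, 0, 0, 0, 0]
    - [0, 0, 0, 0, 0, 0, 0]

```text
t: 24.75
position: [669.8, 36.1, 185.8]
orientation: [-3.141, -0.0, -2.529]
contact_force: [0.6, -1.1, 0.4]
gripper_width: 79.6
```

carry_out:
  moves:
    - [0, 0, 0, 10, 0, 0, 0]
    - [0, 0, 0, 20, 0, 0, 0]
    - [0, 0, 0, 25, 0, 0, 0]
    - [0, 0, 0, 25, 0, 0, 0]
    - [0, 0, 0, 25, 0, 0, 0]

```text
t: 25.17
position: [669.6, 36.4, 292.7]
orientation: [-3.141, 0.0, -2.528]
contact_force: [0.1, -0.3, 0.1]
gripper_width: 85.5
```

carry_out:
  moves:
    - [0, -20, 30, 5, 0, 0, 0]
    - [0, -25, 35, 0, 0, 0, 0]
    - [0, -25, 35, 0, 0, 0, 0]
    - [0, -25, 35, 0, 0, 0, 0]
    - [0, -25, 35, 0, 0, 0, 0]

```text
t: 25.58
position: [551.9, 203.2, 297.0]
orientation: [-3.141, 0.002, -2.529]
contact_force: [0.5, 0.8, 0.2]
gripper_width: 85.3
```

carry_out:
  moves:
    - [0, -25, 30, 0, 0, 0, 0]
    - [0, -25, 30, 0, 0, 0, 0]
    - [0, -10, 10, 0, 0, 0, 0]
    - [0, 0, 0, 0, 0, 0, 0]
    - [0, 0, 0, 0, 0, 0, 0]

```text
t: 26.0
position: [493.0, 272.5, 296.7]
orientation: [-3.14, 0.001, -2.527]
contact_force: [0.8, -0.2, 0.8]
gripper_width: 85.3
```

Run:
```python
from h import *
a=shot('top','t6.png');b=shot('side','s6.png');x=env.observe();print(x['t'],x['position'],x['contact_force'])
o=np.hstack([cv2.resize(cv2.imread('pics/t6.png')[140:250,170:310],None,fx=2.85,fy=2.85),cv2.resize(cv2.imread('pics/s6.png')[170:280,240:380],None,fx=2.85,fy=2.85)]);cv2.imwrite('pics/z6.png',o)
A=cv2.imread('pics/t0.png').astype(int);B=cv2.imread('pics/t6.png').astype(int)
for n,(u0,v0,u1,v1) in dict(offcut=(375,205,412,248),mug=(332,142,385,185),tape=(172,155,200,188)).items(): print(n,np.abs(A-B)[v0:v1,u0:u1].mean())
```

```text
26.1 [493.88374999 271.47242016 296.21050549] [ 0.06612221 -0.78148666  0.29437141]
offcut 3.993295621202598
mug 4.312563990054118
tape 3.4296536796536796
```

View pics/z6.png

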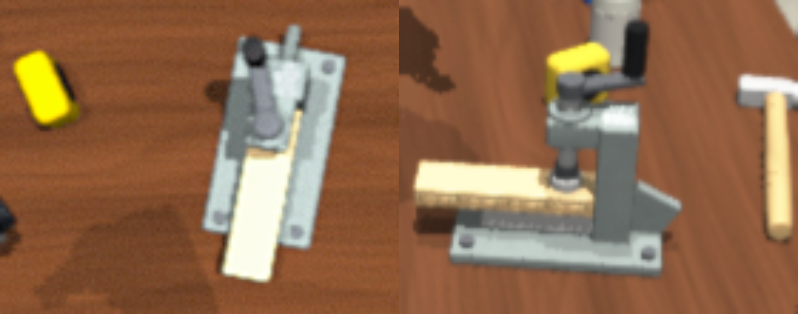

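The final view shows the rail flat on the bed against the spine with the pad down on it at about (567,180). The knob stands free at (636,50), the bystanders are unmoved (differences are at noise level), and the robot is clear. I'll hand it in.

```bash
python3 -c "
from station import env
print(env.hand_in())"
```

```text
the job is handed in; nothing more can be done
None
```

The rail is clamped in the bench clamp, and I handed the job in at about 26 s; no verdict was reported.

**Rail:** I gripped it near its outer end, slid it along the bed until the spine stopped it, lowered it and let go. After release its centreline was within about 0.2 mm of the bed's and parallel to it within about 0.2°, as measured in the top view.

**Crank:** I wound it clockwise about 6.8 rad by the knob. The pad met the rail about 1.0 rad before the end.
- **Knob force:** 9.4 N while moving at the end, against about 5.7 N running free.
- **Clamping force:** 75 N judged by the knob force and 60 N judged by the angle. Both are within the 35–100 N band and well below 130 N.
- **Disagreement:** held still afterwards, the knob reading fell to about 7–8 N, so I relied on the moving reading.

**Last look:** the pad is on the rail, the gripper is clear with only noise in the force reading, and the offcut, tape measure and mug have not moved.

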